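# Raking light on a mould half

### The job

Draw the yellow torch out of its orange holder, turn it to a slant of about 45 degrees and hold it up in the gripper so that its lens points straight at the middle of the cavity of the mould half that lies in front of the robot (not the one far off to the right), from about 12 cm away. Do not touch the mould half or shift the other things on the bench; the job finishes with the robot still holding the torch steady there, clear of everything.

Things in the scene. Friction and masses are not known exactly. Their poses are not given: they have to be found in the camera images.
- torch_mid (a point): Middle of the yellow torch (flashlight, 160 mm long, 0.16 kg), on its axis; z runs from lens to tail. Lens face 80 mm along -z, tail end 80 mm along +z; it shines along -z. Black head 38 mm in diameter, 34 mm long; the rest, up to the tail, is a round handle 28 mm in diameter. At the start it stands loose and upright, lens down, its head in the holder's socket with about 2.5 mm of play.
- torch_lens (a point): Centre of the torch's lens face (the lower end at the start), same axes as torch_mid.
- holder_rim (a point): Centre of the mouth of the orange socket, 62 mm above the bench; z up. The holder is fixed to the bench: a grey plate 78 x 78 x 10 mm with an upright round socket, 58 mm in diameter outside, 43 mm inside, its floor 48 mm below the rim. The torch's middle stands 32 mm above this point, its tail end 112 mm above it.
- mould_cavity (a point): Middle of the round cavity in the upper face of the silvery mould half that lies flat on the bench in front of the robot (not the like one far to the right; 95 x 88 x 24 mm, loose); the point is 22 mm above the bench; z up.
- jar_mid (a point): Bystander, loose: middle of the round jar with a red lid, 65 mm in diameter, 99 mm high, this point 50 mm above the bench.
- tape: Bystander, loose: cream roll of tape lying flat, 102 mm in diameter, 24 mm high; origin under its centre.
- pencil: Bystander, loose: red and wood-coloured pencil lying flat, 9 x 150 x 10 mm, along its y axis; origin under its centre.
There are look-alikes about, which are no part of the job. There is more than one size of the part that bears torch_mid; the job needs the smallest.

How it is judged:
By the outcome, as a careful person would: the job done as asked, in the order asked, and still so for the second after the job is handed in, while the arm keeps its last pose, push and grip.
It also fails if it takes over 30 s, if anything falls off the work surface, if the arm or the gripper's body presses on something with over 40 N, if the wrist force passes 120 N, or if a joint passes its speed limit or range.

### The arm

A 6-joint arm with a two-finger parallel gripper is mounted at the origin on a cart in front of the work surface, level with it; the furniture and walls round the work are solid. World frame = base frame: x ahead of the robot, y to its left, z up, the work surface at z = 0. Lengths are in m, angles in rad, forces in N, time in s.
With the tool pointing down it reaches from about 0.425 to 1.125 m from the base axis. Payload 14.9 kg.
Tool frame: the origin (TCP) lies midway between the tips of the shut fingers; the grasp point (between the pads) lies 19 mm behind it (r.grip_depth is the distance from the TCP to the grasp point, in m); z points along the fingers, y is the line along which they close (so a half turn about z gives the same grasp; the last joint's range is limited). The gripper opens to 91 mm and grips with 3 to 60 N. Pads are 32 mm wide; open, the fingers measure 118 mm over their backs; the gripper's body (76 mm by 178 mm) begins 60 mm behind the grasp point.
Start: joints at [-1.343, 0.379, 1.734, -0, 1.028, -0.033], TCP at [0.18, -0.676, 0.214] pointing down, gripper open.
Joint ranges: [-2.77, 2.77], [-0.74, 2.19], [0, 2.66], [-1.06, 4.2], [0.31, 2.87], [-3.08, 3.08]. Speed limits (rad/s): [1.89, 1.89, 2.39, 3.14, 3.14, 3.14].

### API

Orientations are given as a 3x3 rotation matrix whose columns are the frame's x, y, z axes.
In Python, from rig import r, optics gives the robot as it stands.
- The arm moves only by the tool carry_out, never from a script. Its arguments are lists of equal length, an entry for each row: "xyz": the shift along the world's x, y, z in m, a list of three; "yaw": the turn about the world's z in rad. A call has 1 to 10 rows; each row shifts and turns the commanded pose from where the row before left it; what a row does not reach is not made up. A row lasts 1/8 s, in which the tool goes at most 62.5 mm and 10.7 degrees, less where a joint would pass 70% of its speed; a pose out of reach is approached as far as the arm can. A call with a gripper value outside its range is refused whole. "claw" is the finger opening in m, from 0 to 0.0912, set as the call begins (left out, the last holds). The fingers move at their own pace and stop on an object; the grip force is fixed at half the most. Time passes only in rows, so rows that do not move let the fingers close. It gives the time, the measured TCP pose, the force, the opening and the grip force at its end, in the units of the state.
- r.observe(): the state, without advancing time (a new reading comes with each control period).
- optics.capture(name): name is "side" or "top" or "wrist"; returns a dict with "pixels" (420x560x3 uint8, red, green, blue), "depth" (420x560 float32, m along the optical axis (not along the pixel's ray), 0 where there is no reading), "fovy" (degrees; the focal length in pixels is half the picture's height over the tangent of half this angle, whatever the lens; pixels are square), "cx", "cy" (the principal point, pixels), "R" (3x3) and "t" (3): a world point X has camera coordinates R X + t. Camera axes: x right, y down, z forward; pixel columns grow to the right and rows downward; lengths in m; the calibration is good to about 2 mm. A picture is of the moment at which its call begins.
- r.close_job(): hands the job in; it is judged then, once.
The state is a dict: "time_s": time; "joint_positions": joint angles; "qd": joint speeds; "effort": joint torques, N m; "tool_pos": TCP position; "eef_rot": TCP orientation; "contact_force": force on the tool from outside, world axes, zero at the start; "moment": the same for the moment, N m; "grip_width": finger opening in m; "finger_force": force on a finger pad.
Only numpy, scipy, OpenCV 4.12 (cv2) and the standard library are available. Lean on these libraries where they do the work, as an engineer would, in place of code of your own. Each camera call takes 0.05 s, during which the arm holds its last target. There are 200 camera calls.

## Working session

There is one attempt and no reset: what is moved stays moved. The work goes in short steps, Python scripts to look and compute and a tool call to move; the robot and the scene stay as the last step left them, time stands still between calls to the robot, and variables do not carry over. Pictures are saved under pics/ and viewed, at most 10 in all, crops included, and the job is handed in when it is done.

Besides the shell and the picture viewer there is one more tool, called by a JSON object that holds its "method" and its "body", one argument or row to a line. carry_out: Moves the arm, as the interface text tells. Its arguments: {"type":"object","properties":{"xyz":{"type":"array","items":{"type":"array","items":{"type":"number"}}},"yaw":{"type":"array","items":{"type":"number"}},"claw":{"type":"number"}},"required":["xyz","yaw"]}

```bash
mkdir -p pics; ls; cat > h.py <<'E'
import numpy as np, cv2
from rig import r, optics
def cap(n):
    c=optics.capture(n); c['f']=210/np.tan(np.radians(c['fovy'])/2); return c
def world(c,u,v,d=None):
    d=c['depth'][int(round(v)),int(round(u))] if d is None else d
    p=np.array([(u-c['cx'])/c['f']*d,(v-c['cy'])/c['f']*d,d])
    return np.array(c['R']).T@(p-c['t'])
def cloud(c):
    v,u=np.mgrid[0:420,0:560]; d=c['depth']
    p=np.stack([(u-c['cx'])/c['f']*d,(v-c['cy'])/c['f']*d,d],-1)
    return (p-c['t'])@np.array(c['R'])
def proj(c,X):
    p=np.array(c['R'])@X+c['t']; return p[:2]/p[2]*c['f']+[c['cx'],c['cy']]
def save(c,name,box=None,s=1):
    im=c['pixels'][...,::-1]
    if box: im=im[box[1]:box[3],box[0]:box[2]]
    cv2.imwrite(f'pics/{name}.png',cv2.resize(im,None,fx=s,fy=s,interpolation=cv2.INTER_CUBIC))
E
python3 - <<'E'
from h import *
for n in ['top','side']:
    c=cap(n); save(c,n+'0'); print(n,c['R'],c['t'],c['fovy'],c['cx'],c['cy'])
print(r.observe(), r.grip_depth)
E
```

```text
pics
top [[-0.53121662 -0.84722874  0.003516  ]
 [-0.83039361  0.51982858 -0.20056096]
 [ 0.16809329 -0.10946098 -0.97967491]] [-0.01551447  0.59947507  0.88489899] 45.33910237724034 278.8765148323728 209.58870732974427
side [[-9.99164828e-01  4.08501299e-02 -9.55697738e-04]
 [ 1.86031119e-02  4.33945579e-01 -9.00747000e-01]
 [-3.63809111e-02 -9.00012501e-01 -4.34343100e-01]] [0.50639511 0.20371895 0.71960362] 51.48915785434584 280.42821458351267 214.25706120172535
{'time_s': 0.1, 'joint_positions': array([-1.34327398e+00,  3.79355139e-01,  1.73471414e+00, -1.22579132e-05,
        1.02851593e+00, -3.33102683e-02]), 'qd': array([ 0.00159017, -0.00246926, -0.00231124, -0.00043666,  0.00175409,
        0.00024194]), 'effort': array([ 1.93295418e-04, -7.65038896e+01, -4.35292733e+01,  6.52316096e-02,
        3.98240983e-02, -1.57281573e-05]), 'tool_pos': array([ 0.18042411, -0.67598022,  0.21335862]), 'eef_rot': array([[ 9.66173963e-01,  2.57891098e-01, -2.34113857e-04],
       [ 2.57891203e-01, -9.66173482e-01,  9.64606977e-04],
       [ 2.25689515e-05, -9.92354050e-04, -9.99999507e-01]]), 'contact_force': array([ 0.02555172, -0.52126252, -0.36669756]), 'moment': array([0.01636066, 0.0047531 , 0.045632  ]), 'finger_force': 0.0, 'grip_width': 0.09118918333166721} 0.0188
```

View pics/top0.png

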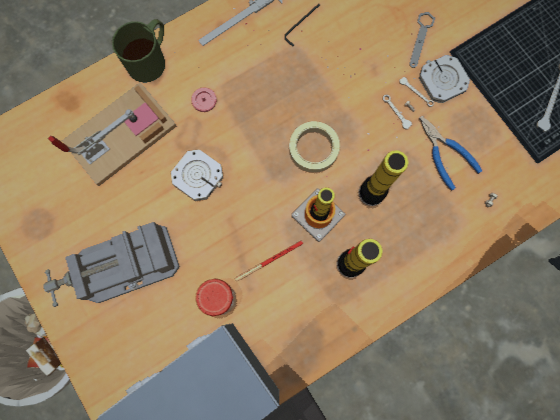

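View pics/side0.png

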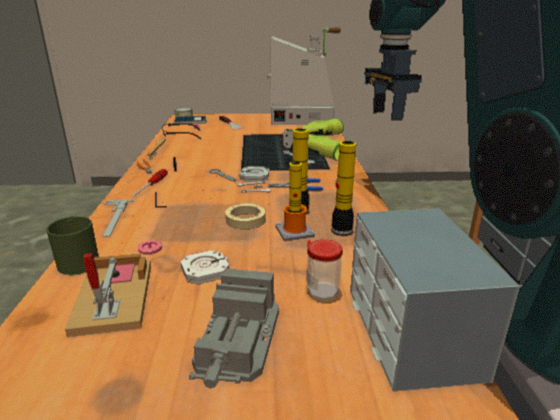

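Top view: torches stand at (325,197) in the orange holder, at (394,162) and at (369,252). The one in the holder is the smallest, so it fits the description. The near mould half is at (197,175); the like one at (445,78) lies far off. The jar is at (215,297), the tape at (315,146) and the pencil at (270,260). I'll measure these and confirm with a crop.

```bash
python3 - <<'E'
from h import *
np.set_printoptions(precision=4,suppress=True)
c=cap('top'); P=cloud(c); save(c,'crop1',(150,110,430,320),2.8)
Z=P[...,2]; v,u=np.mgrid[0:420,0:560]; ok=c['depth']>0
def seg(n,u0,v0,rad,z0,z1):
    m=ok&((u-u0)**2+(v-v0)**2<rad**2)&(Z>z0)&(Z<z1)
    q=P[m]; (cc,s,a)=cv2.minAreaRect(q[:,:2].astype(np.float32))
    (ec,er)=cv2.minEnclosingCircle(q[:,:2].astype(np.float32))
    print(n,len(q),'mid',np.array(cc),'size',np.array(s),a,'circ',np.array(ec),er,'z',np.median(q[:,2]),q[:,2].max())
seg('tail',325,197,25,.165,.185)
seg('rim',320,212,28,.055,.07)
seg('plate',318,214,35,.006,.016)
seg('mould',197,175,36,.018,.03)
seg('jar',215,297,30,.085,.12)
seg('tape',315,146,32,.018,.03)
seg('pencil',270,260,45,.005,.015)
seg('big1',394,162,30,.17,.4)
seg('big2',369,252,30,.17,.4)
for n,p in dict(m1=(197,175),cav=(193,172)).items(): print(n,world(c,*p))
E
```

```text
tail 222 mid [ 0.4597 -0.3966] size [0.0262 0.026 ] 55.90056228637695 circ [ 0.4602 -0.3976] 0.013989683240652084 z 0.17453307348908273 0.17873594632774972
rim 285 mid [ 0.4587 -0.3957] size [0.0549 0.0487] 38.98695755004883 circ [ 0.4602 -0.3977] 0.028041472658514977 z 0.061311139893677674 0.06950929226168266
plate 721 mid [ 0.4573 -0.3838] size [0.0777 0.1064] 13.48002815246582 circ [ 0.4583 -0.3884] 0.059706833213567734 z 0.01044731851272525 0.015862695365092615
mould 684 mid [ 0.6569 -0.2347] size [0.0882 0.0879] 22.2026309967041 circ [ 0.6562 -0.2356] 0.05159216746687889 z 0.019253238235735555 0.028048650764620965
jar 1095 mid [ 0.4185 -0.1444] size [0.0644 0.0749] 49.84882736206055 circ [ 0.4123 -0.1452] 0.04279010742902756 z 0.09905652764335968 0.10426898592297913
tape 1010 mid [ 0.5815 -0.466 ] size [0.1008 0.1016] 19.10335922241211 circ [ 0.5815 -0.4658] 0.05168962478637695 z 0.02432205288432188 0.029860854508471993
pencil 317 mid [ 0.4337 -0.2637] size [0.1148 0.1479] 44.22667694091797 circ [ 0.4318 -0.2702] 0.08054901659488678 z 0.008329538962219663 0.014542644959350752
big1 659 mid [ 0.4398 -0.5118] size [0.0379 0.0369] 54.14642333984375 circ [ 0.4402 -0.5118] 0.019634008407592773 z 0.22033284569590347 0.22641326613456383
big2 609 mid [ 0.3447 -0.3963] size [0.0375 0.0371] 53.88935089111328 circ [ 0.3447 -0.3965] 0.01943104900419712 z 0.2206917028370373 0.2259456630429149
m1 [ 0.6553 -0.2352  0.0122]
cav [ 0.664  -0.2315  0.0151]
```

View pics/crop1.png

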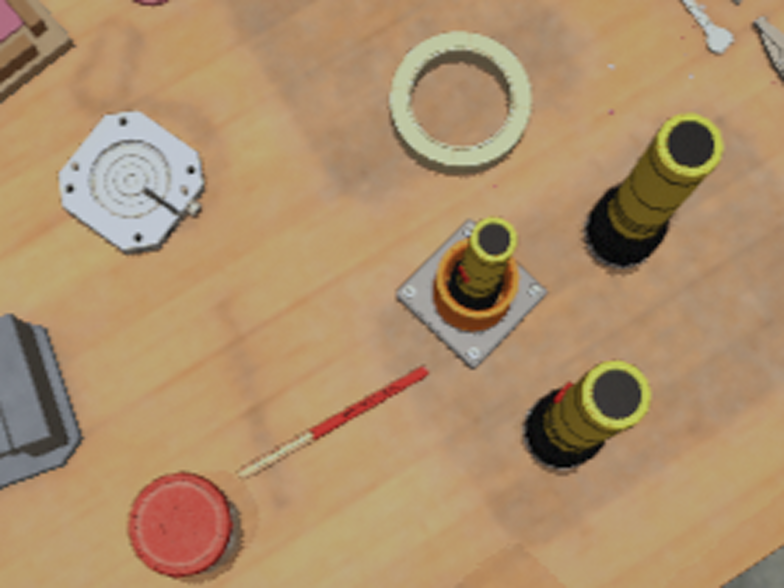

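The crop confirms it: the smallest torch stands in the orange socket with its tail at crop (494,238). The cavity middle is at crop (131,180), which is full-image pixel (196.8,174.3). The tool can't tilt, so the plan is:
- Grasp the torch with the closing axis along (1,-1).
- Lift the lens to just under the rim.
- Pivot the torch in the fingers against the fixed socket rim.

{"method": "carry_out", "body": {
  "xyz": [
    [0,0,0.045],
    [0,0,0.045],
    [0.035,0.035,0],
    [0.035,0.035,0],
    [0.035,0.035,0],
    [0.035,0.035,0],
    [0.035,0.035,0],
    [0.035,0.035,0],
    [0.035,0.035,0],
    [0.035,0.034,0]
  ],
  "yaw": [0,0,0.0655,0.0655,0.0655,0.0655,0.0655,0.0655,0.0655,0.0655],
  "claw": 0.0912
}}

```text
time_s: 1.4
tool_pos: [0.4614, -0.3959, 0.3039]
eef_rot: [[0.706, 0.708, -0.0], [0.708, -0.706, 0.0], [0.0, -0.0, -1.0]]
contact_force: [0.9, -1.2, 0.2]
grip_width: 0.0913
finger_force: 0.0
```

```bash
python3 - <<'E'
from h import *
np.set_printoptions(precision=4,suppress=True)
s=r.observe(); print(s['time_s'],s['tool_pos'],s['eef_rot'],s['joint_positions'])
c=cap('top')
f=lambda u,v,z:(lambda a,b:a+(b-a)*(z-a[2])/(b[2]-a[2]))(world(c,u,v,.5),world(c,u,v,1.))
print('cavity',f(196.8,174.3,.022))
c=cap('wrist'); save(c,'w1'); P=cloud(c); Z=P[...,2]
m=(c['depth']>0)&(Z>.15)&(Z<.19)&(abs(P[...,0]-.46)<.04)&(abs(P[...,1]+.397)<.04)
print(m.sum(),cv2.minEnclosingCircle(P[m][:,:2].astype(np.float32)) if m.sum() else '')
m=(c['depth']>0)&(Z>.055)&(Z<.068)&(abs(P[...,0]-.46)<.05)&(abs(P[...,1]+.397)<.05)
print(m.sum(),cv2.minEnclosingCircle(P[m][:,:2].astype(np.float32)) if m.sum() else '')
E
```

```text
1.4 [ 0.4614 -0.3959  0.3039] [[ 0.706   0.7082 -0.0001]
 [ 0.7082 -0.706   0.0001]
 [ 0.     -0.0002 -1.    ]] [-0.7476  0.1398  1.8639  0.      1.1381  0.0363]
cavity [ 0.6536 -0.2355  0.022 ]
904 ((0.4583699405193329, -0.39700621366500854), 0.014194492250680923)
673 ((0.4579828381538391, -0.3974730968475342), 0.027942348271608353)
```

View pics/w1.png

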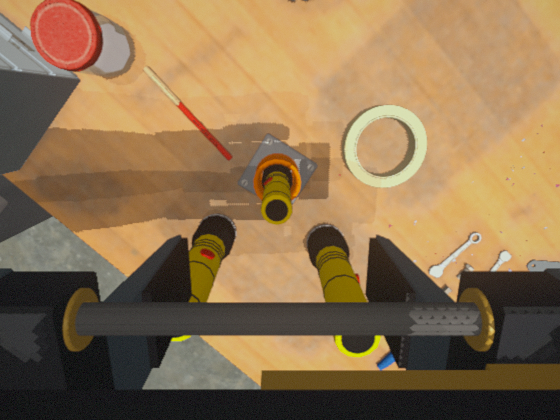

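The wrist view shows the target torch's tail at (277,208), in its socket and centred between the fingers. The big torches at (205,255) and (340,290) stand clear on the diagonal. I'll descend and grip.

{"method": "carry_out", "body": {
  "xyz": [
    [-0.002,-0.001,-0.033],
    [0,0,-0.04],
    [0,0,-0.04],
    [0,0,-0.04],
    [0,0,-0.04],
    [0,0,0]
  ],
  "yaw": [0,0,0,0,0,0]
}}

```text
time_s: 2.25
tool_pos: [0.4567, -0.3973, 0.1084]
eef_rot: [[0.708, 0.706, -0.004], [0.706, -0.708, 0.004], [-0.0, -0.005, -1.0]]
contact_force: [-0.2, -0.4, 1.0]
grip_width: 0.0914
finger_force: 0.0
```

{"method": "carry_out", "body": {
  "xyz": [
    [0,0,0],
    [0,0,0],
    [0,0,0],
    [0,0,0],
    [0,0,0],
    [0,0,0],
    [0,0,0],
    [0,0,0]
  ],
  "yaw": [0,0,0,0,0,0,0,0],
  "claw": 0.0
}}

```text
time_s: 3.25
tool_pos: [0.4584, -0.3983, 0.1108]
eef_rot: [[0.707, 0.707, -0.0], [0.707, -0.707, 0.0], [-0.0, -0.0, -1.0]]
contact_force: [-0.7, 0.3, -0.6]
grip_width: 0.0278
finger_force: 30.0
```

{"method": "carry_out", "body": {
  "xyz": [
    [0,0,0.006],
    [0,0,0.01],
    [0,0,0.01],
    [0,0,0.01],
    [0,0,0],
    [0.005,0.005,0.0005],
    [0.005,0.005,0.0006],
    [0.0047,0.0047,0.0006],
    [0,0,0],
    [0,0,0]
  ],
  "yaw": [0,0,0,0,0,0,0,0,0,0]
}}

```text
time_s: 4.5
tool_pos: [0.4731, -0.3833, 0.1484]
eef_rot: [[0.708, 0.707, -0.0], [0.707, -0.708, 0.001], [0.0, -0.001, -1.0]]
contact_force: [-3.4, -0.3, -1.6]
grip_width: 0.0272
finger_force: 30.0
```

```bash
python3 - <<'E'
from h import *
c=cap('wrist'); save(c,'w2')
c=cap('side'); save(c,'s2',(220,100,420,250),4)
E
```

```text
(no output)
```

View pics/w2.png

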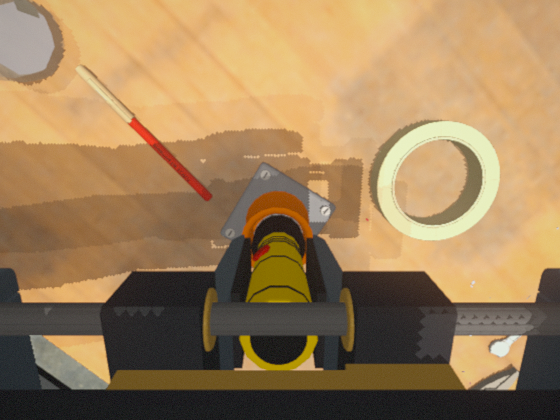

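The wrist view shows the handle (280,290) held between the fingers with the head still in the socket mouth (278,225). I'll measure the tilt with a cylinder fit.

```bash
cat > tilt.py <<'E'
from h import *
from scipy.optimize import least_squares
np.set_printoptions(precision=4,suppress=True)
s=r.observe(); R=np.array(s['eef_rot']); g=s['tool_pos']-r.grip_depth*R[:,2]
out=[]
def fit(name):
    c=cap(name); P=cloud(c); hsv=cv2.cvtColor(c['pixels'],cv2.COLOR_RGB2HSV)
    q=(P-g)@R   # tool axes about grasp point; -z is up
    m=(c['depth']>0)&(hsv[...,0]>20)&(hsv[...,0]<35)&(hsv[...,1]>130)&(abs(q[...,1])<.02)&(np.linalg.norm(q,axis=-1)<.12)
    q=q[m]
    def res(p):
        a=np.array([np.sin(p[0])*np.cos(p[1]),np.sin(p[1]),-np.cos(p[0])*np.cos(p[1])])
        d=q-[p[2],p[3],0]; return np.linalg.norm(d-np.outer(d@a,a),axis=1)-.014
    best=min((least_squares(res,[t,0,0,0],loss='soft_l1',f_scale=.001) for t in (0.1,.4,.8,1.1)),key=lambda o:o.cost)
    p=best.x; t,f=p[:2]
    a=np.array([np.sin(t)*np.cos(f),np.sin(f),-np.cos(t)*np.cos(f)])
    aw=R@a; tail=((q-[p[2],p[3],0])@a).max(); pw=g+R@np.array([p[2],p[3],0])
    print(name,m.sum(),'tilt',np.degrees(t),'side',np.degrees(f),'offs',p[2:],'rms',np.sqrt(np.mean(res(p)**2)),'tail',tail,'axis up',aw)
    print('  lens(from tail)',pw+aw*(tail-.16),'lens(L=.1156)',pw-aw*.1156)
if __name__=='__main__':
    print(s['time_s'],s['tool_pos'],s['contact_force']); fit('wrist'); fit('top')
E
python3 tilt.py
```

```text
4.6 [ 0.4732 -0.3835  0.1485] [-1.8303  0.3773 -1.4505]
wrist 5133 tilt 9.625521917165202 side -0.14427887705285847 offs [-0.003   0.0002] rms 0.0033529294452459427 tail 0.09650089389323777 axis up [0.1165 0.1195 0.986 ]
  lens(from tail) [ 0.4638 -0.3934  0.1047] lens(L=.1156) [ 0.4577 -0.3996  0.0533]Traceback (most recent call last):
  File "tilt.py", line 21, in <module>
    print(s['time_s'],s['tool_pos'],s['contact_force']); fit('wrist'); fit('top')
                                                                       ~~~^^^^^^^
  File "tilt.py", line 17, in fit
    aw=R@a; tail=((q-[p[2],p[3],0])@a).max(); pw=g+R@np.array([p[2],p[3],0])
                 ~~~~~~~~~~~~~~~~~~~~~~~~~^^
    return umr_maximum(a, axis, None, out, keepdims, initial, where)
ValueError: zero-size array to reduction operation maximum which has no identity
```

{"method": "carry_out", "body": {
  "xyz": [
    [0.0065,0.0065,-0.0003],
    [0.0065,0.0065,-0.0012],
    [0.0064,0.0064,-0.0019],
    [0.0063,0.0063,-0.0027],
    [0.006,0.006,-0.0035],
    [0.0058,0.0058,-0.0042],
    [0.0055,0.0055,-0.0049],
    [0,0,0],
    [0,0,0]
  ],
  "yaw": [0,0,0,0,0,0,0,0,0]
}}

```text
time_s: 5.82
tool_pos: [0.5163, -0.3405, 0.1298]
eef_rot: [[0.708, 0.707, 0.0], [0.707, -0.708, 0.0], [0.0, -0.0, -1.0]]
contact_force: [0.4, -0.1, -0.8]
grip_width: 0.0273
finger_force: 30.0
```

```bash
sed -i "s/fit('wrist'); fit('top')/fit('wrist')/; s/).max(); pw/); tail=np.percentile(tail,99.5); pw/" tilt.py; python3 tilt.py; python3 -c "
from h import *
save(cap('wrist'),'w3')"
```

```text
5.825 [ 0.5163 -0.3405  0.1298] [ 0.4308 -0.0565 -0.8251]
wrist 2419 tilt 29.734846216306348 side 1.365134371373386 offs [-0.0127 -0.0013] rms 0.0034280769503783823 tail 0.0987351596539102 axis up [0.3675 0.3333 0.8682]
  lens(from tail) [ 0.4839 -0.3691  0.0954] lens(L=.1156) [ 0.4639 -0.3872  0.0482]
```

View pics/w3.png

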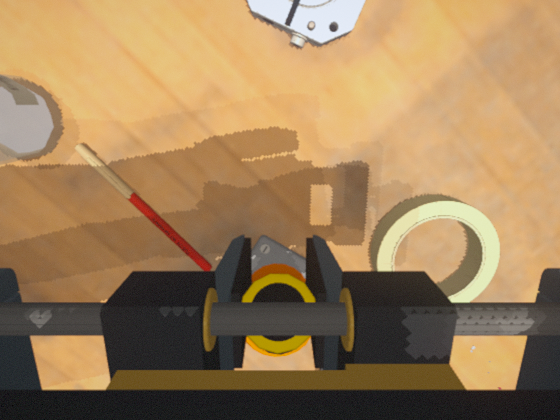

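The wrist view shows the torch leaning strongly: the tail face at (278,310) now looks at the camera and hides the handle, so that fit is not usable. I'll lift clear of the socket and measure from the other views.

{"method": "carry_out", "body": {
  "xyz": [
    [0,0,0.015],
    [0,0,0.025],
    [0,0,0.03],
    [0,0,0.03],
    [0,0,0.03],
    [0,0,0]
  ],
  "yaw": [0,0,0,0,0,0]
}}

```text
time_s: 6.68
tool_pos: [0.5172, -0.3414, 0.2632]
eef_rot: [[0.708, 0.707, 0.004], [0.707, -0.708, -0.003], [0.001, 0.005, -1.0]]
contact_force: [0.2, -0.7, -2.5]
grip_width: 0.0276
finger_force: 30.0
```

```bash
python3 - <<'E'
from h import *
s=r.observe(); ims=[]
g=s['tool_pos']+[0,0,.0188]; print(g)
for n in ('side','top'):
    c=cap(n); a,b=proj(c,g); a,b=int(a),int(b); print(n,a,b)
    a=min(max(a,75),485); b=min(max(b,90),330)
    im=c['pixels'][b-90:b+90,a-75:a+75,::-1]; ims.append(cv2.resize(im,None,fx=2.6,fy=3.1*2.6/3.1,interpolation=cv2.INTER_CUBIC))
    print(a-75,b-90)
cv2.imwrite('pics/lift.png',np.hstack(ims))
E
```

```text
[ 0.51717312 -0.34140981  0.28202115]
side 268 121
193 31
top 278 165
203 75
```

View pics/lift.png

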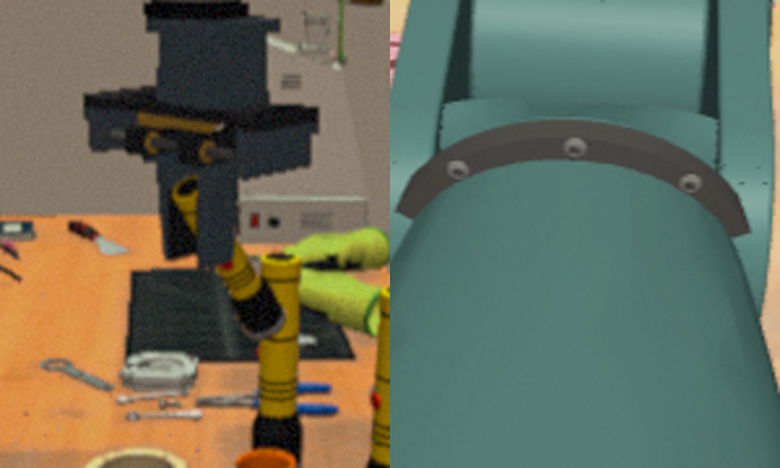

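The side crop shows the torch held slanted: tail at crop (185,185), head at (260,310). The arm blocks the top view. I'll fit from the side camera, using the handle and head.

```bash
cat > t2.py <<'E'
from h import *
from scipy.optimize import least_squares
np.set_printoptions(precision=4,suppress=True)
s=r.observe(); R=np.array(s['eef_rot']); g=s['tool_pos']-r.grip_depth*R[:,2]
qs=[]
c=cap('side'); P=cloud(c); hsv=cv2.cvtColor(c['pixels'],cv2.COLOR_RGB2HSV)
q=(P-g)@R; n=np.linalg.norm(q,axis=-1)
base=(c['depth']>0)&(abs(q[...,1])<.03)&(n<.15)&(q[...,0]<.09)
yel=base&(hsv[...,0]>18)&(hsv[...,0]<35)&(hsv[...,1]>130)&(abs(q[...,1])<.018)
low=base&(q[...,2]>.03)&(q[...,0]<-.02)&~yel   # head, below the fingers
qy=q[yel]; qh=q[low]; print('n',len(qy),len(qh))
def axis(p): return np.array([np.sin(p[0])*np.cos(p[1]),np.sin(p[1]),-np.cos(p[0])*np.cos(p[1])])
def res(p):
    a=axis(p); o=np.array([p[2],p[3],0]); f=lambda x,rr:np.linalg.norm((x-o)-np.outer((x-o)@a,a),axis=1)-rr
    return np.r_[f(qy,.014),f(qh,.019)]
p=least_squares(res,[.75,0,0,0],loss='soft_l1',f_scale=.001).x
a=axis(p); o=np.array([p[2],p[3],0]); aw=R@a
ty=(qy-o)@a; th=(qh-o)@a
print('tilt',np.degrees(p[0]),'side',np.degrees(p[1]),'offs',p[2:],'med res',np.median(abs(res(p))))
print('along: yellow',np.percentile(ty,[0.5,99.5]),'head',np.percentile(th,[1,99]))
og=g+R@o; print('grasp',g,'axis up',aw,'lens(L=.1156)',og-aw*.1156)
C=np.array([.6545,-.2355,.022]); lens=og-aw*.1156
d=C-lens; print('dist',np.linalg.norm(d),'aim err deg',np.degrees(np.arccos(np.clip(-aw@d/np.linalg.norm(d),-1,1))),'needed lens',C+.12*aw,'shift',C+.12*aw-lens)
E
python3 t2.py
```

```text
n 408 277
tilt 35.02405535875816 side 0.7016204144260838 offs [-0.0184 -0.0012] med res 0.0011865896867100725
along: yellow [-0.0956  0.1018] head [-0.1094 -0.0473]
grasp [ 0.516  -0.3405  0.2788] axis up [0.4145 0.3969 0.8189] lens(L=.1156) [ 0.4542 -0.3986  0.1842]
dist 0.30499703306579584 aim err deg 92.81256775911709 needed lens [ 0.7042 -0.1879  0.1203] shift [ 0.25    0.2107 -0.0639]
```

```bash
sed -i "s/&(abs(q\[...,1\])<.018)$/\&(abs(q[...,1])<.018)\&(q[...,2]>-.047)/; s/low=base&(q\[...,2\]>.03)&(q\[...,0\]<-.02)&~yel/low=base\&(q[...,2]>.045)\&(q[...,0]<-.03)\&~yel\&(hsv[...,2]<90)/" t2.py; cat >> t2.py <<'E'
for nm,x,t in(('y',qy,ty),('h',qh,th)):
    k=np.argsort(t)[::max(1,len(t)//8)]; print(nm,np.c_[x[k],t[k]])
E
python3 t2.py
```

```text
n 355 262
tilt 36.02919826494404 side 0.3538453770253223 offs [-0.0172 -0.0015] med res 0.0009030164413601459
along: yellow [-0.1098  0.0503] head [-0.1091 -0.0643]
grasp [ 0.5158 -0.3404  0.2781] axis up [0.4211 0.4108 0.8087] lens(L=.1156) [ 0.4538 -0.399   0.1847]
dist 0.3057237954548512 aim err deg 93.77573566880643 needed lens [ 0.705  -0.1862  0.119 ] shift [ 0.2512  0.2128 -0.0656]
y [[-0.0691 -0.0086  0.1002 -0.1116]
 [-0.0572 -0.0153  0.046  -0.0608]
 [-0.0444 -0.0152  0.0433 -0.0511]
 [-0.0357 -0.0144  0.0373 -0.0411]
 [-0.032  -0.0176  0.0273 -0.0309]
 [-0.0003  0.0117 -0.0071  0.0158]
 [ 0.0187 -0.0046 -0.0229  0.0397]
 [ 0.0099  0.0094 -0.0393  0.0478]
 [ 0.0125  0.0039 -0.0404  0.0502]]
h [[-0.0757 -0.0175  0.0952 -0.1114]
 [-0.0626  0.0035  0.0944 -0.1029]
 [-0.0604  0.0076  0.0877 -0.0963]
 [-0.0605 -0.0158  0.0803 -0.0905]
 [-0.0503 -0.0044  0.0803 -0.0844]
 [-0.0496 -0.0079  0.0749 -0.0796]
 [-0.0455 -0.0058  0.0721 -0.0749]
 [-0.0565 -0.019   0.0584 -0.0704]
 [-0.0581 -0.0174  0.0502 -0.0647]]
```

The fit is consistent (end-to-end 0.16 m). The slant is only about 36°, because the torch pivots about a point roughly 20 mm above the grasp point. I'll go back to the rim and tilt another 10°.

{"method": "carry_out", "body": {
  "xyz": [
    [0,0,-0.03],
    [0,0,-0.035],
    [0,0,-0.035],
    [0,0,-0.026],
    [0.003,0.003,-0.003],
    [0.003,0.003,-0.0033],
    [0.003,0.003,-0.0036],
    [0.003,0.003,-0.0039],
    [0,0,0],
    [0,0,0]
  ],
  "yaw": [0,0,0,0,0,0,0,0,0,0]
}}

```text
time_s: 8.12
tool_pos: [0.5285, -0.3287, 0.1204]
eef_rot: [[0.707, 0.707, 0.001], [0.707, -0.707, -0.0], [0.0, 0.001, -1.0]]
contact_force: [-0.0, -2.7, 0.7]
grip_width: 0.0275
finger_force: 30.0
```

{"method": "carry_out", "body": {
  "xyz": [
    [0,0,0.015],
    [0,0,0.025],
    [0,0,0.03],
    [0,0,0.03],
    [0,0,0.03],
    [0,0,0],
    [0,0,0]
  ],
  "yaw": [0,0,0,0,0,0,0]
}}

```text
time_s: 9.0
tool_pos: [0.5278, -0.3283, 0.2497]
eef_rot: [[0.708, 0.707, -0.0], [0.707, -0.708, 0.0], [0.0, -0.001, -1.0]]
contact_force: [-0.7, 0.4, -1.2]
grip_width: 0.0278
finger_force: 30.0
```

```bash
python3 t2.py
```

```text
n 348 231
tilt 44.269529680248944 side 0.4754459333887698 offs [-0.0235 -0.0016] med res 0.0008867244765281158
along: yellow [-0.1053  0.0538] head [-0.1043 -0.0618]
grasp [ 0.5278 -0.3283  0.2685] axis up [0.5001 0.487  0.7161] lens(L=.1156) [ 0.4523 -0.4001  0.1857]
dist 0.30786514138291543 aim err deg 102.01201573544598 needed lens [ 0.7145 -0.1771  0.1079] shift [ 0.2622  0.2231 -0.0778]
y [[-0.0927 -0.0175  0.0831 -0.108 ]
 [-0.0593 -0.0143  0.0465 -0.0585]
 [-0.062  -0.0146  0.0295 -0.0481]
 [-0.0512 -0.0157  0.027  -0.0389]
 [-0.0329 -0.0013  0.0302 -0.0282]
 [-0.0327 -0.0158  0.0063 -0.011 ]
 [ 0.0169  0.0116 -0.0188  0.0417]
 [ 0.0048  0.0004 -0.0442  0.0514]
 [ 0.0113  0.0023 -0.041   0.0536]]
h [[-0.0887 -0.0152  0.085  -0.1065]
 [-0.0821 -0.0149  0.0811 -0.0991]
 [-0.0772 -0.0133  0.078  -0.0935]
 [-0.082  -0.0205  0.0661 -0.0884]
 [-0.0862 -0.0195  0.0537 -0.0824]
 [-0.0683 -0.0151  0.064  -0.0773]
 [-0.0674 -0.0159  0.0592 -0.0731]
 [-0.0589 -0.0003  0.0605 -0.068 ]
 [-0.0614 -0.0153  0.0512 -0.0633]]
```

The slant is now 44.3°, with the lens 106 mm from the axis point (total 0.161 m, which checks out). Before turning, I'll refine the cavity position from the wrist camera, which faces the mould.

```bash
python3 - <<'E'
from h import *
np.set_printoptions(precision=4,suppress=True)
c=cap('wrist'); P=cloud(c); Z=P[...,2]
m=(c['depth']>0)&(Z>.017)&(Z<.03)&(abs(P[...,0]-.655)<.06)&(abs(P[...,1]+.235)<.06)
m=cv2.morphologyEx(m.astype(np.uint8),cv2.MORPH_CLOSE,np.ones((5,5)))
m=cv2.morphologyEx(m,cv2.MORPH_OPEN,np.ones((15,15)))>0
q=P[m]; print(m.sum(),cv2.minAreaRect(q[:,:2].astype(np.float32)),np.median(Z[m]))
u,v=proj(c,np.array([.653,-.235,.022])); print(u,v)
a,b=int(u),int(v); save(c,'w4',(max(a-70,0),max(b-55,0),a+70,b+55),5); print(max(a-70,0),max(b-55,0))
np.savez('w4.npz',R=c['R'],t=c['t'],f=c['f'],cx=c['cx'],cy=c['cy'])
E
```

```text
1456 ((0.6349512934684753, -0.25770652294158936), (0.08601357042789459, 0.09463131427764893), 48.923500061035156) 0.017053516663440953
301.19707184369486 25.511466592316253
231 0
```

View pics/w4.png

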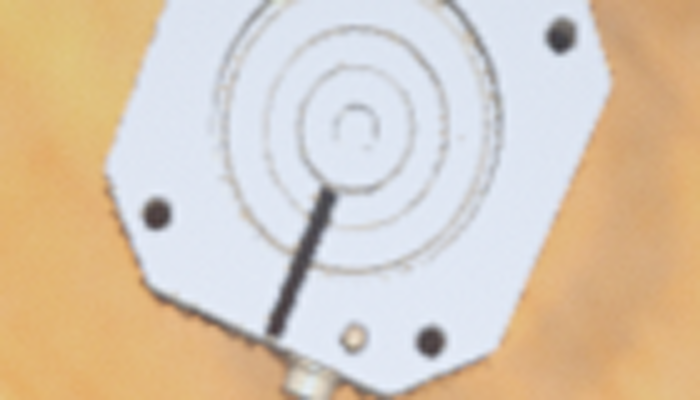

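{"method": "carry_out", "body": {
  "xyz": [
    [0,0,0.02],
    [0,0,0.02],
    [0,0,0.02],
    [-0.008,0.013,0],
    [-0.008,0.013,0],
    [-0.008,0.013,0],
    [-0.008,0.013,0],
    [-0.008,0.013,0],
    [-0.008,0.013,0],
    [-0.008,0.013,0]
  ],
  "yaw": [0,0,0,0.12,0.13,0.13,0.13,0.13,0.13,0.13]
}}

```text
time_s: 10.35
tool_pos: [0.4721, -0.2373, 0.3114]
eef_rot: [[-0.118, 0.993, 0.001], [0.993, 0.118, -0.001], [-0.001, 0.001, -1.0]]
contact_force: [0.6, 0.6, -0.4]
grip_width: 0.0277
finger_force: 30.0
```

The crop shows the cavity rings centred at (356,128), within 1 mm of my estimate (0.653, -0.235). I'll continue the turn.

{"method": "carry_out", "body": {
  "xyz": [
    [0,0,0],
    [0,0,0],
    [0,0,0],
    [0,0,0],
    [0,0,0],
    [0,0.001,0],
    [0,0.001,0],
    [0,0.001,0],
    [0,0.001,0],
    [0,0,-0.01]
  ],
  "yaw": [0.132,0.132,0.132,0.132,0.132,0.132,0.132,0.132,0.132,0.132]
}}

```text
time_s: 11.6
tool_pos: [0.4728, -0.2339, 0.3019]
eef_rot: [[-0.991, 0.132, 0.002], [0.132, 0.991, -0.001], [-0.002, -0.001, -1.0]]
contact_force: [0.0, 0.2, -1.5]
grip_width: 0.0273
finger_force: 30.0
```

{"method": "carry_out", "body": {
  "xyz": [
    [0,0,-0.02],
    [0,0,-0.02],
    [0,0,-0.02],
    [0,0,-0.02],
    [0,0,-0.01],
    [0,0,0],
    [0,0,0]
  ],
  "yaw": [0.132,0,0,0,0,0,0]
}}

```text
time_s: 12.48
tool_pos: [0.4727, -0.2339, 0.2111]
eef_rot: [[-1.0, 0.005, 0.001], [0.005, 1.0, -0.001], [-0.001, -0.001, -1.0]]
contact_force: [-0.3, -0.2, -1.8]
grip_width: 0.0274
finger_force: 30.0
```

```bash
sed -i "s/\.1156/.106/g; s/\[.6545,-.2355,.022\]/[.653,-.2355,.022]/; /^for nm/,\$d" t2.py; python3 t2.py; python3 - <<'E'
from h import *
s=r.observe(); print(s['time_s'],s['tool_pos'],s['eef_rot'][:,0],s['joint_positions'])
c=cap('side'); save(c,'fin1',(150,50,430,270),2.8)
E
```

```text
n 550 311
tilt 44.23277001024484 side 0.2785399462905754 offs [-0.0236  0.002 ] med res 0.0008344590108537928
along: yellow [-0.0616  0.029 ] head [-0.1059 -0.0629]
grasp [ 0.4726 -0.2339  0.2299] axis up [-0.6982  0.0086  0.7158] lens(L=.106) [ 0.5702 -0.2329  0.154 ]
dist 0.15587355016787527 aim err deg 12.20922225934254 needed lens [ 0.5692 -0.2345  0.1079] shift [-0.001  -0.0016 -0.0461]
12.525 [ 0.47265689 -0.23390086  0.21109625] [-0.9999878   0.0048028  -0.00115828] [-5.03717039e-01  1.09186522e-01  2.08413747e+00 -2.31426191e-05
  9.46939357e-01 -2.06969666e+00]
```

View pics/fin1.png

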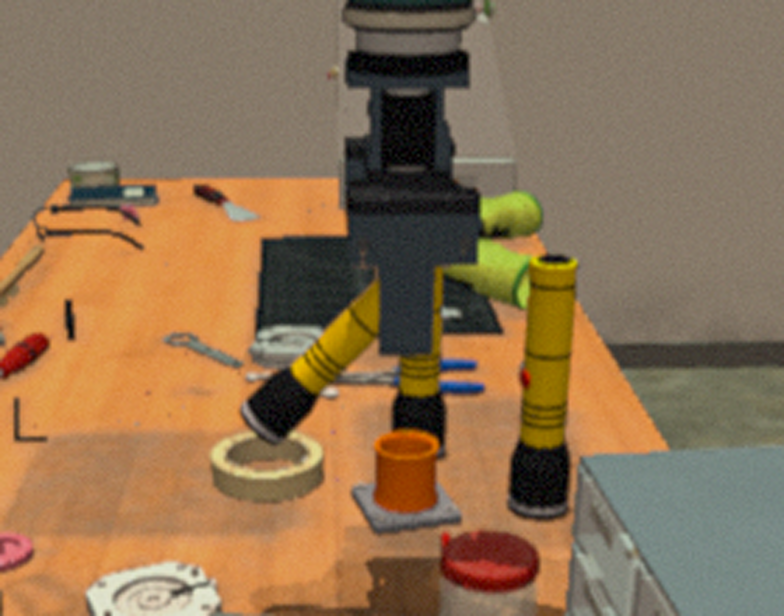

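The side view shows the torch slanted at 44° with its lens (265,420) pointing towards the mould (150,600), everything else undisturbed. I'll lower it the remaining 46 mm.

{"method": "carry_out", "body": {
  "xyz": [
    [-0.001,-0.001,-0.01],
    [0,0,-0.014],
    [0,0,-0.012],
    [0,0,-0.01],
    [0,0,0],
    [0,0,0],
    [0,0,0],
    [0,0,0]
  ],
  "yaw": [0,0,0,0,0,0,0,0]
}}

```text
time_s: 13.58
tool_pos: [0.4714, -0.2347, 0.1645]
eef_rot: [[-1.0, 0.005, 0.001], [0.005, 1.0, -0.0], [-0.001, -0.0, -1.0]]
contact_force: [0.9, 0.0, -1.5]
grip_width: 0.0275
finger_force: 30.0
```

```bash
python3 t2.py; python3 - <<'E'
from h import *
s=r.observe(); print(s['time_s'],s['tool_pos'],s['qd'])
c=cap('side'); save(c,'fin2',(150,80,430,300),2.8)
E
```

```text
n 518 301
tilt 44.19457505811866 side 0.23081980122961973 offs [-0.0235  0.0021] med res 0.0007985127468318511
along: yellow [-0.0732  0.0216] head [-0.106  -0.0629]
grasp [ 0.4714 -0.2347  0.1833] axis up [-0.6974  0.0076  0.7166] lens(L=.106) [ 0.5688 -0.2335  0.1073]
dist 0.11988156298095841 aim err deg 0.6571962984101956 needed lens [ 0.5693 -0.2346  0.108 ] shift [ 0.0005 -0.0011  0.0007]
13.625 [ 0.47133976 -0.23471642  0.16442564] [ 0.00014025  0.00244118  0.00041438 -0.00035727 -0.00196068 -0.00095267]
```

View pics/fin2.png

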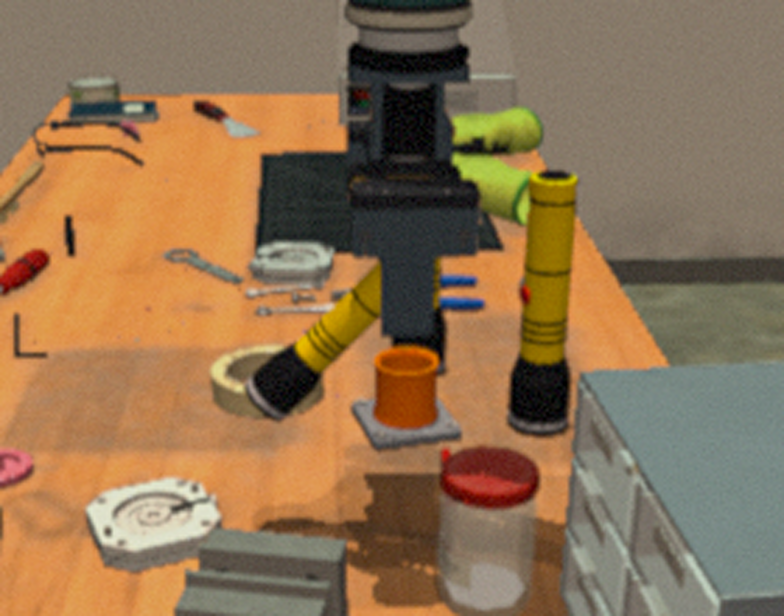

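The final view shows the torch held clear, lens at (270,400) aimed at the cavity (155,515). It is at 44°, 12.0 cm away, with about 0.7° aim error, and the tilt reading is unchanged. I'm handing it in.

```bash
python3 -c "
from rig import r
print(r.close_job())"
```

```text
the job is handed in; nothing more can be done
None
```

I handed the job in with the small yellow torch out of its holder and held steady at a slant of about 44°; its lens measured 12.0 cm from the near mould cavity, aimed within about 0.7° and clear of everything (the hand-in gave no verdict).

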